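Half-twist test of a jar lamp cap

TASK

Get the jar lamp ready for its contact test: first swing the folding leg of its wooden stand out until it snaps home at the end of its swing, then lower the round metal cap into the jar's collar, its two lugs through the two slots, until its flange lies flat on the collar. Twist the cap clockwise (seen from above) to half way to its lock, 40 degrees, without ever reaching the click, and finish with the cap still gripped and held there, because the sprung ring inside turns it back if you let go. Leave the other things on the bench where they are.

Things in the scene. Friction and masses are not known exactly. Their poses are not given: they have to be found in the camera images.
- collar_mouth (a point): centre of the top face of the steel collar (86 mm wide, 85 mm above the bench) on the lamp's glass jar, fixed on its wooden stand. z up. Opening 65 mm wide with two slots, 20 mm wide, reaching 39 mm from the axis, on this frame's +x and -x sides; collar roof 6 mm thick, two brass dogs under it just clockwise of the slots. Stand board: x -70 to 60, y -112 to 60 mm here, 14 mm thick
- leg_hinge (a point): vertical hinge axis of the folding leg, 23 mm above the bench, near a corner of the stand's board, at x -50, y -80 mm in the collar_mouth frame; axes as collar_mouth. The leg is a wooden bar 20 mm wide, its top 30 mm above the bench; its rubber foot hangs 3 mm clear of the bench
- leg_post (a point): upright round steel post at the outer end of the leg, to pinch or push: 14 mm in diameter, from 30 to 75 mm above the bench; this point is on its axis, 60 mm above the bench and 125 mm from the hinge axis
- leg (a joint): leg angle (rad), growing clockwise seen from above. 0: folded, pointing from the hinge to +x of collar_mouth; starts between 0 and 0.4. A sprung ball catch is passed at 1.40 (about 2 N at the post); beyond it the leg is drawn to its stop at 1.52 (about to -y), where it stays
- cap_grip (a point): centre of the bar grip on the loose metal cap (130 g), which stands on its plug on the bench. Bar 60 mm long along x, 14 mm thick along y, 44 mm high, centre 46 mm above the cap's underside, in line with the two lugs (both along x). Flange 88 mm wide, from 18 to 24 mm above the underside. A half turn makes no difference
- cap_seat (a point): centre of the underside of the cap's flange, 28 mm below cap_grip; coincides with collar_mouth when seated. Below it the plug, 58 mm in diameter, 18 mm deep, end tapered, and two lugs 11 mm wide (along y) reaching 36 mm from the axis along x, 4 to 10 mm above the plug's end
- ring (a joint): clockwise angle (rad) of the sprung ring under the collar's roof, pushed by the lugs; rests at 0. The cap turns 0.17 from the line of the slots before its lugs meet the dogs, so the ring lags it. Half way is ring 0.53 (cap 0.70); the lock clicks from ring 1.1 (cap 1.27), end 1.3. The spring resists with about 0.1 N m at half way and turns ring and cap back when let go
- clamp_a: orange spring clamp, 135 x 60 x 22 mm, lying flat beyond the lamp; bystander
- clamp_b: second orange spring clamp, same size, lying flat beyond the lamp; bystander
- square: steel try square, stock 115 mm, blade 150 mm, lying flat; bystander; origin at the middle of the stock's underside
- scraper: white plastic scraper, 140 x 70 x 14 mm, lying flat near the robot; bystander
- empty_jar: empty open glass jar, 68 mm wide and 85 mm high, standing alone on the bench, no collar; bystander; origin at its underside
- tin: closed steel tin, 66 mm wide, 60 mm high; bystander; origin at its underside
- driver: screwdriver with a wooden handle lying flat near the robot; bystander

How it is judged:
On the way, in this order (a step that is already met when the one before it is completed fails the run):
1. the leg is swung out and seated in its end catch (value of joint leg above 1.45 rad), for 0.3 s.
2. the cap is seated in the collar, lugs through the slots (horizontal distance between cap_seat and collar_mouth below 0.005 m and z of cap_seat in the frame of collar_mouth between -0.004 and 0.004 m and angle between cap_seat's own z axis and vertical below 0.1 rad and value of joint leg above 1.45 rad), for 0.1 s.
3. the cap is twisted to half way (all of step 2 and value of joint ring between 0.33 and 0.75 rad), for 0.2 s.
At the end, for the whole second after the job is handed in: Leg in its end catch (over 1.45 rad); cap seated in the collar (5 mm off axis, 4 mm in height, tilt 0.1 rad), ring still at 0.33 to 0.75 rad, bar 0.45 to 0.95 rad from the slots, fingers holding the cap (over 1 N), through the last second (all of step 3 and velocity of joint ring between -0.2 and 0.2 rad/s and angle between the x axis of cap_seat and the x axis of collar_mouth, either way round between 0.45 and 0.95 rad and contact force between the fingers and cap above 1 N); the arm keeps its last pose, push and grip.
It fails at once if the cap is turned on to the lock click (ring beyond 1.05 rad) (value of joint ring above 1.05 rad).
It fails at once if another thing on the bench is moved more than 25 mm (distance of any of clamp_a, clamp_b, square, scraper, empty_jar, tin, driver from where it was at the start of the episode above 0.025 m).
It also fails if it takes over 64 s, if anything falls off the work surface, if the arm or the gripper's body presses on something with over 40 N, if the wrist force passes 120 N, or if a joint passes its speed limit or range.

ROBOT

A 7-joint arm with a two-finger parallel gripper is mounted at the origin on the work surface. World frame = base frame: x ahead of the robot, y to its left, z up, the work surface at z = 0. Lengths are in m, angles in rad, forces in N, time in s.
With the tool pointing down it reaches from about 0.425 to 0.925 m from the base axis. Payload 6.8 kg.
Tool frame: the origin (TCP) lies midway between the tips of the shut fingers; the grasp point (between the pads) lies 19 mm behind it; z points along the fingers, y is the line along which they close (so a half turn about z gives the same grasp; the last joint's range is limited). The gripper opens to 85 mm and grips with 20 to 120 N. Pads are 22 mm wide; open, the fingers measure 114 mm over their backs; the gripper's body (76 mm by 85 mm) begins 54 mm behind the grasp point. The pads swing forward as they close: fully open they stand 13 mm farther back than shut.
Start: joints at [-1.414, 0.477, 0.022, 1.555, -0.011, 1.109, -0.083], TCP at [0.177, 0.651, 0.203] pointing down, gripper open.
Joint ranges: [-2.96, 2.96], [-0.34, 2.1], [-1.41, 1.46], [0.24, 2.44], [-1.37, 4.51], [0.17, 1.92], [-2.96, 2.96]. Speed limits (rad/s): [2.39, 2.39, 3.14, 3.14, 3.14, 3.14, 3.14].

INTERFACE

Orientations are given as a unit quaternion [w, x, y, z].
In Python, from station import bot, imaging gives the robot as it stands.
- The arm moves only by the tool move_arm, never from a script. Its argument "commands" is a list that holds one entry, the list of rows, each a list of 7 numbers: the shift along the tool's x, y, z in m, then the turn, a rotation vector about the tool's x, y, z in degrees, then the finger opening in m, from 0 to 0.0854. In form: [[[x, y, z, rx, ry, rz, grip], ...]]. A call has 1 to 20 rows; each row shifts and turns the commanded pose from where the row before left it, along the tool's axes as they then stand; what a row does not reach is not made up. A row lasts 1/8 s, in which the tool goes at most 62.5 mm and 10.7 degrees, less where a joint would pass 70% of its speed; a pose out of reach is approached as far as the arm can. A call is refused whole if a number of a shift passes 0.0625 or a number of a turn 10.7, either way. A call with a gripper value outside its range is refused whole. The fingers move at their own pace and stop on an object; "squeeze" is the grip in N (left out, the last holds). Time passes only in rows, so rows that do not move let the fingers close. It gives the time, the measured TCP pose, the force, the opening and the grip force at its end, in the units of the state.
- bot.get_obs(): the state, without advancing time (a new reading comes with each control period).
- imaging.read_camera(name): name is "side" or "top" or "wrist"; returns the picture (480x640x3 uint8, red, green, blue); there is no depth.
- imaging.calibration(name): a dict with "intrinsics" (3x3 intrinsics, pixels), "extrinsics" (4x4, takes a point from camera to world coordinates); the wrist camera has in their place "mount" (4x4, takes a point from camera to tool coordinates, whose origin is the TCP and whose axes are the flange's). Camera axes: x right, y down, z forward; pixel columns grow to the right and rows downward; lengths in m; the calibration is good to about 2 mm. A picture is of the moment at which its call begins: read the wrist's pose just before it. calibration takes no time and is no camera call.
- bot.hand_in(): hands the job in; it is judged then, once.
The state is a dict: "t": time; "q": joint angles; "joint_vel": joint speeds; "joint_torque": joint torques, N m; "eef_pos": TCP position; "tool_rot": TCP orientation; "contact_force": force on the tool from outside, world axes, zero at the start; "torque": the same for the moment, N m; "gripper_width": opening from 0.0 (shut) to 1.0 (fully open); "grasp_force": force on a finger pad.
Only numpy, scipy, OpenCV 4.12 (cv2) and the standard library are available. Lean on these libraries where they do the work, as an engineer would, in place of code of your own. Each camera call takes 0.05 s, during which the arm holds its last target. There are 200 camera calls.

## Working session

There is one attempt and no reset: what is moved stays moved. The work goes in short steps, Python scripts to look and compute and a tool call to move; the robot and the scene stay as the last step left them, time stands still between calls to the robot, and variables do not carry over. Pictures are saved under pics/ and viewed, at most 10 in all, crops included, and the job is handed in when it is done.

Besides the shell and the picture viewer there is one more tool, called after "Request:" as name([rows], argument=value, ...), one row to a line, values as JSON. move_arm: Moves the arm, as the interface text tells. Its arguments: {"type":"object","properties":{"commands":{"type":"array","items":{"type":"array","items":{"type":"array","items":{"type":"number"}}}},"squeeze":{"type":"number"}},"required":["commands"]}

```bash
mkdir -p pics
cat > h.py <<'E'
import numpy as np, cv2
from station import bot, imaging
from scipy.spatial.transform import Rotation as R
def q2R(q): return R.from_quat([q[1],q[2],q[3],q[0]]).as_matrix()
def shot(name,f):
    o=bot.get_obs(); im=imaging.read_camera(name); cv2.imwrite('pics/'+f,im[:,:,::-1]); return o,im
def cam(name,o=None):
    c=imaging.calibration(name); K=np.array(c['intrinsics'])
    if name=='wrist':
        T=np.eye(4);T[:3,:3]=q2R(o['tool_rot']);T[:3,3]=o['eef_pos'];E=T@np.array(c['mount'])
    else: E=np.array(c['extrinsics'])
    return K,E
def px2w(K,E,uv,z):
    d=E[:3,:3]@np.linalg.inv(K)@np.array([uv[0],uv[1],1.]); p=E[:3,3]
    return p+d*(z-p[2])/d[2]
def w2px(K,E,P):
    P=np.atleast_2d(P); c=(P-E[:3,3])@E[:3,:3]; x=c@K.T; return x[:,:2]/x[:,2:]
E
python3 - <<'E'
from h import *
for n in ['top','side']:
    o,im=shot(n,n+'0.png'); K,E=cam(n); print(n,K.round(1).tolist(),E.round(3).tolist())
o=bot.get_obs(); print(o)
E
```

```text
top [[485.5, 0.0, 326.7], [0.0, 485.5, 239.8], [0.0, 0.0, 1.0]] [[-0.02, -0.998, 0.054, 0.481], [-1.0, 0.021, 0.001, 0.012], [-0.002, -0.054, -0.999, 1.279], [0.0, 0.0, 0.0, 1.0]]
side [[506.1, 0.0, 324.7], [0.0, 506.1, 236.7], [0.0, 0.0, 1.0]] [[0.822, -0.384, 0.421, 0.063], [-0.569, -0.533, 0.626, -0.705], [-0.016, -0.754, -0.657, 0.806], [0.0, 0.0, 0.0, 1.0]]
{'t': 0.1, 'q': array([-1.41411077,  0.47772069,  0.02236224,  1.5563412 , -0.01145069,
        1.1092529 , -0.08305421]), 'joint_vel': array([ 0.00191377, -0.00307176,  0.00098355, -0.00074154,  0.0010875 ,
       -0.00021711,  0.00089102]), 'joint_torque': array([ 3.79926962e-03, -5.97754240e+01,  1.61358476e+00, -2.81957710e+01,
        1.28147469e-02,  5.01600327e-03,  6.70773304e-06]), 'eef_pos': array([0.17654245, 0.65092643, 0.20172597]), 'tool_rot': array([-2.12269267e-05,  1.31971360e-01,  9.91253209e-01, -7.96749420e-04]), 'contact_force': array([-0.53425631,  0.4411188 ,  0.49706891]), 'torque': array([-0.00439131,  0.01095621, -0.03069468]), 'grasp_force': 0.0, 'gripper_width': 0.9993012290223889}
```

View pics/top0.png

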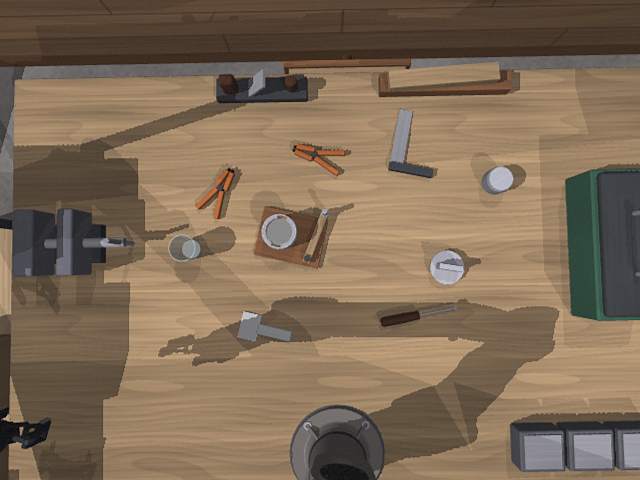

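View pics/side0.png

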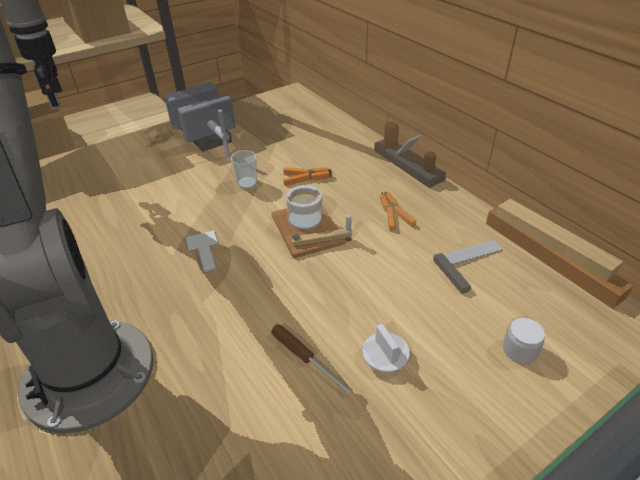

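Run:
```python
from h import *
im=cv2.imread('pics/top0.png')
a=cv2.resize(im[200:275,245:345],(800,600),interpolation=cv2.INTER_CUBIC)[:, :]
b=cv2.resize(im[240:300,415:475],(300,300),interpolation=cv2.INTER_CUBIC)
out=np.zeros((600,800,3),np.uint8); out[:375,:500]=cv2.resize(a,(500,375)); out[:300,500:]=b
cv2.imwrite('pics/crop1.png',out)
```

```text
(no output)
```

View pics/crop1.png

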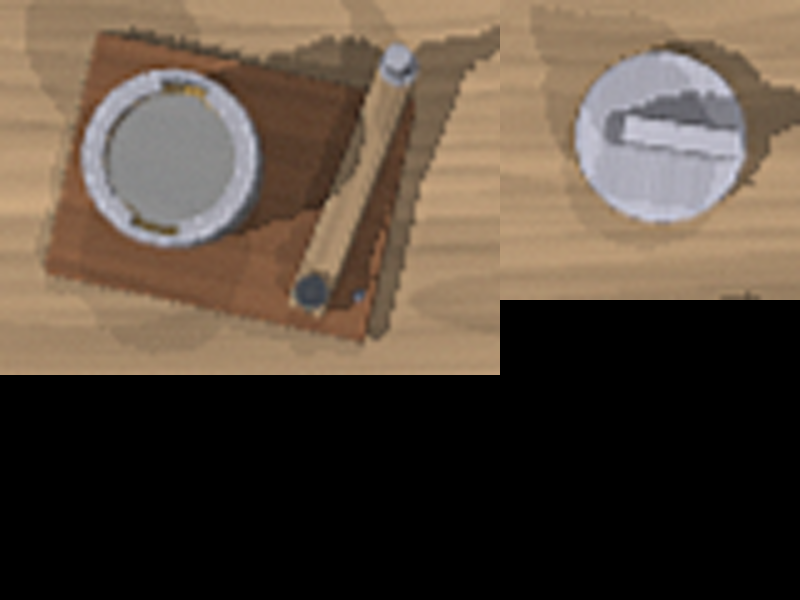

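Run:
```python
from h import *
K,E=cam('top')
P=lambda u,v,z: px2w(K,E,(u,v),z)
c=P(279.2,231.4,.085);h=P(307.4,258,.030);p=P(325,211.6,.075)
b=[P(264.4,206,.014),P(254,254,.014),P(317.4,268.4,.014),P(327.6,220,.014)]
print('collar',c,'hinge',h,'post',p,np.linalg.norm((p-h)[:2]))
print('board',*[x.round(4) for x in b])
for i in (0,1): 
    d=b[0]-b[1]; print('yaw xaxis',np.degrees(np.arctan2(d[1],d[0])))
d=b[1]-b[2]; print('yaw yaxis-90',np.degrees(np.arctan2(d[1],d[0]))-90)
d=h-c; print('hinge yaw',np.degrees(np.arctan2(d[1],d[0])-np.arctan2(-80,-50)),np.linalg.norm(d[:2]))
d=p-h;print('leg dir',np.degrees(np.arctan2(d[1],d[0])))
print('flange',P(447,267.2,.024))
e1=P(415+122/5,240+127/5,.068);e2=P(415+241/5,240+143/5,.068);d=e2-e1
print('bar',(e1+e2)/2,np.linalg.norm(d),np.degrees(np.arctan2(d[1],d[0])))
print('TCP rot',q2R(bot.get_obs()['tool_rot']).round(3).tolist())
for n,z,uv in [('drv',.01,(420,318)),('sq',0.01,(410,172)),('empty',0,(184,248)),('tin',.06,(499,179)),('clampb',.01,(318,158)),('scr',.01,(265,328))]: print(n,P(*uv,z).round(3))
```

```text
collar [0.56860063 0.1303999  0.085     ] hinge [0.50260094 0.06437709 0.03      ] post [0.61641517 0.01655556 0.075     ] 0.12345274078428833
board [0.6413 0.1752 0.014 ] [0.5161 0.204  0.014 ] [0.4753 0.0395 0.014 ] [0.6011 0.0104 0.014 ]
yaw xaxis -12.96004032252428
yaw xaxis -12.96004032252428
yaw yaxis-90 -13.943229145164452
hinge yaw -12.9845840026785 0.09335401258446549
leg dir -22.79077265345928
flange [ 0.47161745 -0.29492425  0.024     ]
bar [ 0.47222477 -0.29484855  0.068     ] 0.05961757882405849 -98.83595372945803
TCP rot [[-0.965, 0.262, -0.0], [0.262, 0.965, -0.002], [-0.0, -0.002, -1.0]]
drv [ 0.341 -0.224  0.01 ]
sq [ 0.724 -0.209  0.01 ]
empty [0.536 0.391 0.   ]
tin [ 0.692 -0.425  0.06 ]
clampb [0.766 0.032 0.01 ]
scr [0.324 0.178 0.01 ]
```

Request:
move_arm([
  [[-0.0393, -0.0331, 0, 0, 0, 0, 0.06], [-0.0393, -0.0331, 0, 0, 0, 0, 0.06], [-0.0393, -0.0331, 0, 0, 0, 0, 0.06], [-0.0393, -0.0331, 0, 0, 0, 0, 0.06], [-0.0393, -0.0331, 0, 0, 0, 0, 0.06], [-0.0393, -0.0331, 0, 0, 0, 0, 0.06], [-0.0393, -0.0331, 0, 0, 0, 0, 0.06], [-0.0393, -0.0331, 0, 0, 0, 0, 0.06], [-0.0393, -0.0331, 0, 0, 0, 0, 0.06], [-0.0393, -0.0331, 0, 0, 0, 0, 0.06], [-0.0393, -0.0331, 0, 0, 0, 0, 0.06], [-0.0393, -0.0331, 0, 0, 0, 0, 0.06], [-0.0393, -0.0331, 0, 0, 0, 0, 0.06], [-0.0393, -0.0331, 0, 0, 0, 0, 0.06], [-0.0393, -0.0331, 0, 0, 0, 7.6, 0.06], [0, 0, 0, 0, 0, 0, 0.06], [0, 0, 0, 0, 0, 0, 0.06]],
], squeeze=30)

```text
t: 2.22
eef_pos: [0.6151, 0.0187, 0.202]
tool_rot: [-0.001, 0.197, 0.98, 0.0]
contact_force: [-0.0, 0.7, -0.1]
gripper_width: 0.702
grasp_force: 0.0
```

Run:
```python
from h import *
o,im=shot('wrist','w1.png');K,E=cam('wrist',o);print(o['eef_pos'],o['q'].round(2),q2R(o['tool_rot']).round(3).tolist(),K.tolist(),E.round(3).tolist())
print(w2px(K,E,[[.6164,.0166,.075],[.5686,.1304,.085],[.5017,.0639,.03]]))
```

```text
[0.61507599 0.01865387 0.20199189] [-0.41  0.39  0.37  1.72 -0.16  1.05  1.19] [[-0.922, 0.386, -0.001], [0.386, 0.922, 0.0], [0.001, -0.0, -1.0]] [[408.5791792142355, 0.0, 322.23190093752476], [0.0, 408.5791792142355, 237.52597580898905], [0.0, 0.0, 1.0]] [[0.386, 0.879, 0.28, 0.543], [0.922, -0.368, -0.117, 0.048], [0.0, 0.304, -0.953, 0.374], [0.0, 0.0, 0.0, 1.0]]
[[320.8943464  218.09299616]
 [450.35661814  94.39097308]
 [320.0633452   46.88876006]]
```

View pics/w1.png

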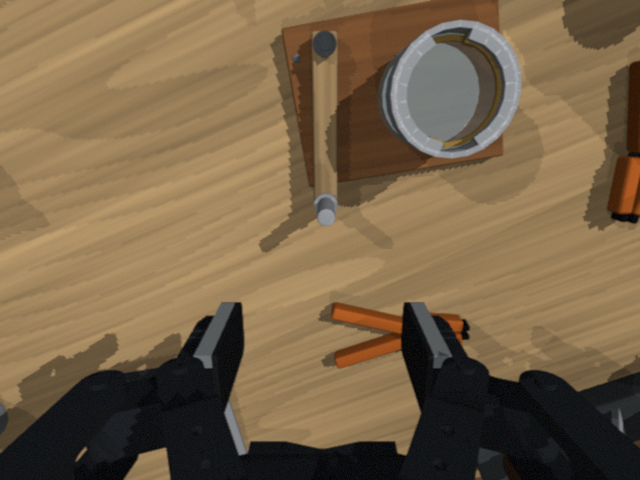

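Run:
```python
from h import *
o=bot.get_obs();K,E=cam('wrist',o)
p=px2w(K,E,(326,217),.075);h=px2w(K,E,(324,43),.03);c=px2w(K,E,(456,89),.085)
print(p,h,c,np.linalg.norm((p-h)[:2]),np.degrees(np.arctan2(*(p-h)[[1,0]])), np.linalg.norm((c-h)[:2]),np.degrees(np.arctan2(*(c-h)[[1,0]])-np.arctan2(80,50)))
Rm=q2R(o['tool_rot']);print(Rm.T@(p-o['eef_pos']))
```

```text
[0.6169797  0.02140202 0.075     ] [0.50012816 0.06852251 0.03      ] [0.56650501 0.13576213 0.085     ] 0.12599453465350632 -21.961801873605708 0.09448307532433112 -12.624657247822888
[-0.00136535  0.00249459  0.12709456]
```

Request:
move_arm([
  [[-0.0015, 0.001, 0.04, 0, 0, 0, 0.06], [0, 0, 0.04, 0, 0, 0, 0.06], [0, 0, 0.04, 0, 0, 0, 0.06], [0, 0, 0.036, 0, 0, 0, 0.06], [0, 0, 0, 0, 0, 0, 0.03], [0, 0, 0, 0, 0, 0, 0.01], [0, 0, 0, 0, 0, 0, 0], [0, 0, 0, 0, 0, 0, 0], [0, 0, 0, 0, 0, 0, 0], [0, 0, 0, 0, 0, 0, 0], [0, 0, 0, 0, 0, 0, 0]],
], squeeze=30)

```text
t: 3.65
eef_pos: [0.6174, 0.0183, 0.0466]
tool_rot: [-0.0, 0.197, 0.98, 0.0]
contact_force: [-0.3, -0.5, -0.2]
gripper_width: 0.001
grasp_force: 0.0
```

Run:
```python
from h import *
o=bot.get_obs();Rm=q2R(o['tool_rot'])
g=o['eef_pos'];hh=np.array([.501,.0662]);d=g[:2]-hh;a=np.degrees(np.arctan2(d[1],d[0]))
print(g,o['grasp_force'],o['gripper_width'],o['contact_force'],np.linalg.norm(d),a)
y=np.degrees(np.arctan2(Rm[1,1],Rm[0,1])); print('tool y',y)
```

```text
[0.61740852 0.01834103 0.04659277] 0.0 0.0006642234649128394 [-0.27264916 -0.54743161 -0.16473739] 0.12586272128228237 -22.349004872663496
tool y 67.22583373856101
```

Run:
```python
from h import *
o,im=shot('wrist','w2.png');o,im2=shot('side','s2.png');o,im3=shot('top','t2.png')
out=np.zeros((480,800,3),np.uint8); out[:300,:400]=cv2.resize(im[:,:,::-1],(400,300)); out[:300,400:]=cv2.resize(im2[170:290,230:390,::-1],(400,300)); 
out=np.vstack([out[:300],np.hstack([cv2.resize(im3[190:280,240:360,::-1],(400,300)),np.zeros((300,400,3),np.uint8)])])
cv2.imwrite('pics/m2.png',out)
```

```text
(no output)
```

View pics/m2.png

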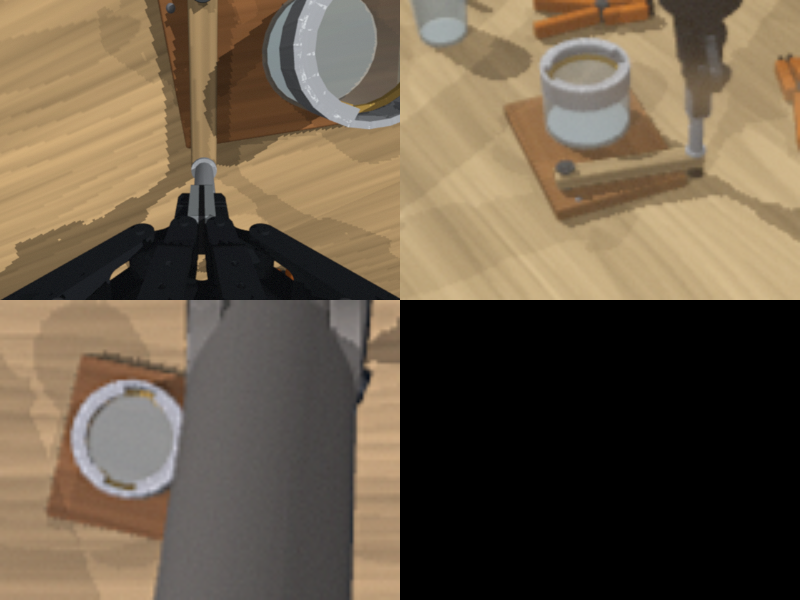

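Run:
```python
from h import *
o=bot.get_obs();K,E=cam('wrist',o)
im=cv2.imread('pics/w2.png');im2=cv2.imread('pics/s2.png')
print(w2px(K,E,[o['eef_pos'],o['eef_pos']+[0,0,.019],[.6168,.0195,.03],[.6168,.0195,.075]]))
K2,E2=cam('side');print(w2px(K2,E2,[o['eef_pos'],o['eef_pos']+[0,0,.019],[.6168,.0195,.03],[.6168,.0195,.075]]))
out=np.hstack([cv2.resize(im[240:400,260:390],(400,492),interpolation=2),cv2.resize(im2[160:250,310:383],(400,492),interpolation=2)])
cv2.imwrite('pics/z2.png',out)
```

```text
[[323.0708101  285.42591949]
 [323.16854333 304.53875778]
 [324.78018345 269.6534746 ]
 [325.48320149 313.33338219]]
[[348.55297209 225.64556136]
 [348.67674947 219.341041  ]
 [347.93691634 230.85260432]
 [348.21590352 215.97966115]]
```

View pics/z2.png

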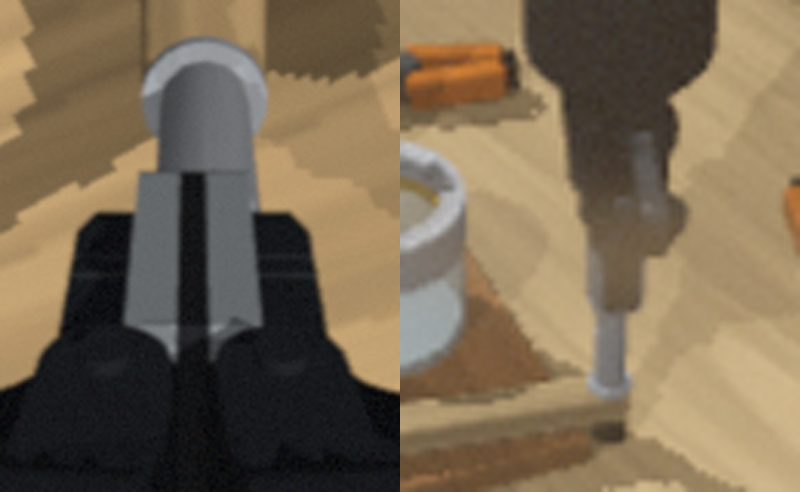

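Run:
```python
from h import *
o=bot.get_obs();K,E=cam('wrist',o);Rm=q2R(o['tool_rot']);K2,E2=cam('side')
print(np.array(imaging.calibration('wrist')['mount']).round(4).tolist())
for d in (0,.01,.02,.03):
    P=np.array([o['eef_pos']+Rm@[x,0,-d] for x in (-.011,0,.011)])
    print(d,w2px(K,E,P).round(0).tolist(),w2px(K2,E2,P).round(0).tolist())
```

```text
[[0.0001, -0.9523, -0.3051, 0.0781], [1.0, 0.0, 0.0003, -0.0004], [-0.0002, -0.3051, 0.9523, -0.1717], [0.0, 0.0, 0.0, 1.0]]
0 [[323.0, 307.0], [323.0, 285.0], [323.0, 263.0]] [[353.0, 225.0], [349.0, 226.0], [344.0, 226.0]]
0.01 [[323.0, 318.0], [323.0, 295.0], [323.0, 272.0]] [[353.0, 222.0], [349.0, 222.0], [344.0, 223.0]]
0.02 [[323.0, 329.0], [323.0, 306.0], [323.0, 281.0]] [[353.0, 218.0], [349.0, 219.0], [344.0, 220.0]]
0.03 [[323.0, 342.0], [323.0, 318.0], [323.0, 292.0]] [[353.0, 215.0], [349.0, 216.0], [344.0, 216.0]]
```

Request:
move_arm([
  [[0, 0, -0.005, 0, 0, 0, 0.05], [0, 0, 0, 0, 0, 0, 0.05], [0, 0, 0, 0, 0, 0, 0.05], [0, 0, 0, 0, 0, 0, 0.05], [0, 0, 0.01, 0, 0, 0, 0.05], [0, 0, 0.01, 0, 0, 0, 0.05], [0, 0, 0.01, 0, 0, 0, 0.05], [0, 0, 0, 0, 0, 0, 0.02], [0, 0, 0, 0, 0, 0, 0], [0, 0, 0, 0, 0, 0, 0], [0, 0, 0, 0, 0, 0, 0], [0, 0, 0, 0, 0, 0, 0], [0, 0, 0, 0, 0, 0, 0]],
], squeeze=30)

```text
t: 5.42
eef_pos: [0.6175, 0.0183, 0.0217]
tool_rot: [0.0, 0.197, 0.98, 0.0]
contact_force: [0.7, -0.6, -2.2]
gripper_width: 0.151
grasp_force: 29.2
```

Request:
move_arm([
  [[0.0007, -0.0131, 0, 0, 0, 6, 0], [0.0007, -0.0131, 0, 0, 0, 6, 0], [0.0007, -0.0131, 0, 0, 0, 6, 0], [0.0007, -0.0131, 0, 0, 0, 6, 0], [0.0007, -0.0131, 0, 0, 0, 6, 0], [0.0007, -0.0131, 0, 0, 0, 6, 0], [0.0007, -0.0131, 0, 0, 0, 6, 0], [0.0007, -0.0131, 0, 0, 0, 6, 0], [0.0007, -0.0131, 0, 0, 0, 6, 0], [0.0007, -0.0131, 0, 0, 0, 6, 0], [0, 0, 0, 0, 0, 0, 0]],
])

```text
t: 6.8
eef_pos: [0.517, -0.0574, 0.0217]
tool_rot: [-0.0, 0.661, 0.75, -0.0]
contact_force: [-0.1, -1.1, -3.2]
gripper_width: 0.149
grasp_force: 29.3
```

Request:
move_arm([
  [[0.0007, -0.0131, 0, 0, 0, 6, 0], [0.0007, -0.0131, 0, 0, 0, 6, 0], [0.0007, -0.0131, 0, 0, 0, 6, 0], [0.0001, -0.003, 0, 0, 0, 1, 0], [0, 0, 0, 0, 0, 0, 0], [0, 0, 0, 0, 0, 0, 0]],
])

```text
t: 7.55
eef_pos: [0.4789, -0.0563, 0.022]
tool_rot: [0.003, 0.775, 0.632, 0.001]
contact_force: [6.5, -4.0, -8.6]
gripper_width: 0.149
grasp_force: 29.7
```

Run:
```python
from h import *
o=bot.get_obs();d=o['eef_pos'][:2]-[.501,.0662];print(o['eef_pos'],np.linalg.norm(d),np.degrees(np.arctan2(d[1],d[0])),o['contact_force'])
```

```text
[ 0.47890522 -0.05634881  0.02202168] 0.12452465743258961 -100.22027317297331 [ 6.51421077 -4.00908341 -8.61583664]
```

Request:
move_arm([
  [[0, 0, 0, 0, 0, 0, 0.05], [0, 0, 0, 0, 0, 0, 0.05], [0, 0, 0, 0, 0, 0, 0.05], [0, 0, -0.05, 0, 0, 0, 0.05], [0, 0, -0.05, 0, 0, 0, 0.05], [0, 0, -0.05, 0, 0, -3, 0.05], [-0.046, 0.006, 0, 0, 0, 0, 0.05], [-0.046, 0.006, 0, 0, 0, 0, 0.05], [-0.046, 0.006, 0, 0, 0, 0, 0.05], [-0.046, 0.006, 0, 0, 0, 0, 0.05], [-0.046, 0.006, 0, 0, 0, 0, 0.05], [0, 0, 0, 0, 0, 0, 0.05], [0, 0, 0, 0, 0, 0, 0.05]],
])

```text
t: 9.18
eef_pos: [0.4697, -0.2868, 0.1713]
tool_rot: [-0.001, 0.759, 0.651, 0.0]
contact_force: [0.6, 0.6, -0.5]
gripper_width: 0.582
grasp_force: 0.0
```

Run:
```python
from h import *
o,im=shot('wrist','w3.png');o2,im2=shot('top','t3.png');K,E=cam('wrist',o);print(o['eef_pos'],q2R(o['tool_rot']).round(3).tolist())
print(w2px(K,E,[[.472,-.295,.068],[.472,-.295,.024]]))
out=np.vstack([im[60:480,:,::-1],np.hstack([cv2.resize(im2[190:290,240:370,::-1],(234,180)),np.zeros((180,406,3),np.uint8)])])
cv2.imwrite('pics/m3.png',out)
```

```text
[ 0.46973453 -0.2868298   0.17129068] [[0.153, 0.988, -0.001], [0.988, -0.153, 0.001], [0.001, -0.001, -1.0]]
[[327.3063759  234.12802411]
 [326.67879667 217.99712885]]
```

View pics/m3.png

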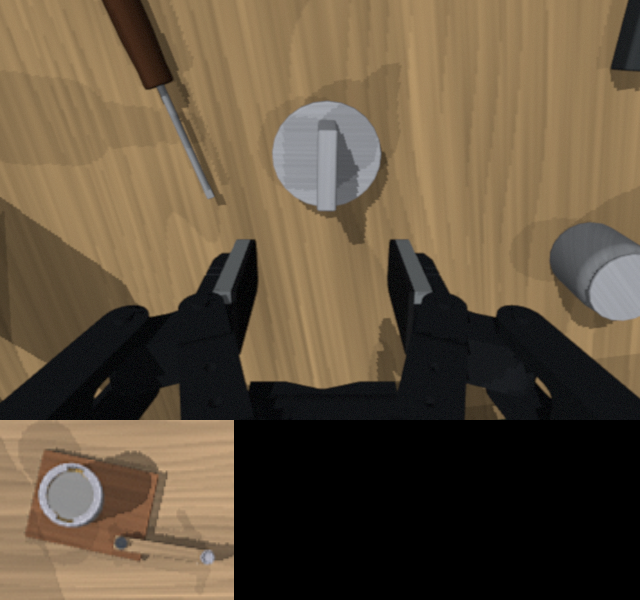

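Request:
move_arm([
  [[-0.0068, 0.0034, 0.04, 0, 0, 0, 0.05], [0, 0, 0.04, 0, 0, 0, 0.05], [0, 0, 0.04, 0, 0, 0, 0.05], [0, 0, 0.021, 0, 0, 0, 0.05], [0, 0, 0.01, 0, 0, 0, 0.05], [0, 0, 0.01, 0, 0, 0, 0.05], [0, 0, 0, 0, 0, 0, 0.03], [0, 0, 0, 0, 0, 0, 0.02], [0, 0, 0, 0, 0, 0, 0], [0, 0, 0, 0, 0, 0, 0], [0, 0, 0, 0, 0, 0, 0], [0, 0, 0, 0, 0, 0, 0], [0, 0, 0, 0, 0, 0, 0]],
], squeeze=60)

```text
t: 10.9
eef_pos: [0.4727, -0.2949, 0.0112]
tool_rot: [0.0, 0.759, 0.651, 0.0]
contact_force: [0.2, 0.2, 4.7]
gripper_width: 0.153
grasp_force: 62.3
```

Request:
move_arm([
  [[0, 0, -0.03, 0, 0, 0, 0], [0, 0, -0.04, 0, 0, -9.52, 0], [0, 0, -0.04, 0, 0, -9.52, 0], [0, 0, -0.04, 0, 0, -9.52, 0], [0, 0, -0.02, 0, 0, -9.52, 0], [0, 0, -0.02, 0, 0, -9.52, 0], [0, 0, 0, 0, 0, -9.52, 0], [0, 0, 0, 0, 0, -9.52, 0], [0, 0, 0, 0, 0, -9.52, 0], [0, 0, 0, 0, 0, -9.52, 0], [0.0005, 0.0486, 0, 0, 0, 0, 0], [0.0005, 0.0486, 0, 0, 0, 0, 0], [0.0005, 0.0486, 0, 0, 0, 0, 0], [0.0005, 0.0486, 0, 0, 0, 0, 0], [0.0005, 0.0486, 0, 0, 0, 0, 0], [0.0005, 0.0486, 0, 0, 0, 0, 0], [0.0005, 0.0486, 0, 0, 0, 0, 0], [0.0003, 0.0486, 0, 0, 0, 0, 0], [0.0003, 0.0486, 0, 0, 0, 0, 0], [0, 0, 0, 0, 0, 0, 0]],
])

```text
t: 13.4
eef_pos: [0.567, 0.1378, 0.1999]
tool_rot: [-0.0, 0.11, 0.994, 0.001]
contact_force: [0.1, 0.2, -1.6]
gripper_width: 0.15
grasp_force: 61.3
```

Run:
```python
from h import *
o,im=shot('wrist','w4.png');o2,im2=shot('top','t4.png')
print(o['eef_pos'],q2R(o['tool_rot']).round(4).tolist(),o['gripper_width'],o['q'].round(2))
K,E=cam('wrist',o);print(w2px(K,E,[[.568,.1324,.085]]),w2px(K,E,[o['eef_pos']+[0,0,.008]]))
```

```text
[0.567037   0.13784012 0.19987514] [[-0.9757, 0.2192, -0.0008], [0.2192, 0.9757, 0.0015], [0.0011, 0.0013, -1.0]] 0.14972195396154891 [-0.61  0.34  0.34  1.8  -0.13  1.02  1.13]
[[315.52352355 222.59646575]] [[323.1324012  293.12407093]]
```

View pics/w4.png

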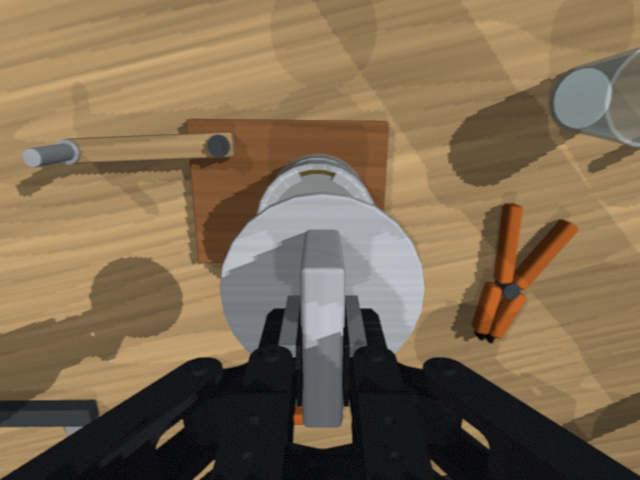

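Run:
```python
from h import *
o=bot.get_obs();print(o['eef_pos'])
im=cv2.imread('pics/w4.png').astype(int)
for r in range(148,202): print(r,im[r,312:322].mean(0).round().astype(int).tolist(),im[r,295:300].mean(0).round().astype(int).tolist(),end='; ')
o['eef_pos']=np.array([.567037,.13784,.199875])
K,E=cam('wrist',o);Rm=q2R(o['tool_rot'])
t=np.linspace(0,2*np.pi,361)
def ext(c,r,z):
    p=w2px(K,E,np.c_[c[0]+r*np.cos(t),c[1]+r*np.sin(t),0*t+z]); return p.min(0).round(1),p.max(0).round(1)
print()
for nm,r,z in [('top',.043,.085),('colbot',.043,.065),('inner',.0325,.085),('slot',.039,.085)]: print(nm,ext((.568,.1324),r,z))
for d in (.008,.011,.014): print('flange',d,ext(o['eef_pos'],.044,o['eef_pos'][2]+d),ext(o['eef_pos']+Rm@[.002,0,0],.044,o['eef_pos'][2]+d))
```

```text
[0.56695698 0.1322719  0.20006043]
148 [47, 78, 116] [47, 78, 117]; 149 [48, 78, 117] [48, 78, 118]; 150 [47, 78, 117] [48, 79, 118]; 151 [46, 77, 116] [48, 78, 118]; 152 [50, 78, 116] [47, 78, 116]; 153 [66, 88, 114] [48, 78, 117]; 154 [88, 100, 112] [48, 78, 118]; 155 [92, 102, 110] [47, 79, 119]; 156 [89, 96, 100] [52, 81, 118]; 157 [102, 104, 101] [60, 84, 113]; 158 [139, 137, 128] [72, 88, 108]; 159 [140, 138, 128] [77, 89, 101]; 160 [113, 110, 106] [78, 86, 92]; 161 [101, 98, 96] [87, 91, 91]; 162 [101, 99, 97] [95, 96, 92]; 163 [114, 111, 109] [92, 90, 88]; 164 [145, 141, 139] [88, 86, 84]; 165 [154, 150, 147] [92, 89, 87]; 166 [156, 152, 149] [115, 112, 110]; 167 [156, 153, 150] [152, 149, 145]; 168 [154, 152, 148] [166, 163, 159]; 169 [129, 132, 134] [170, 167, 163]; 170 [71, 91, 102] [178, 173, 170]; 171 [35, 72, 90] [179, 175, 173]; 172 [34, 71, 90] [166, 164, 162]; 173 [62, 86, 98] [152, 151, 150]; 174 [109, 118, 119] [153, 151, 149]; 175 [129, 133, 130] [159, 155, 153]; 176 [132, 135, 131] [162, 159, 156]; 177 [132, 134, 130] [164, 161, 157]; 178 [131, 134, 129] [165, 16
[... 689 characters left out ...]
 178] [156, 151, 148]; 198 [182, 175, 172] [184, 177, 174]; 199 [178, 172, 170] [185, 179, 176]; 200 [177, 171, 168] [179, 172, 169]; 201 [175, 169, 167] [174, 169, 166]; 
top (array([256.8, 163. ]), array([375. , 277.1]))
colbot (array([260.8, 159.5]), array([371.9, 267.3]))
inner (array([271.3, 178.1]), array([360.6, 264.2]))
slot (array([262.3, 168.8]), array([369.5, 272.2]))
flange 0.008 (array([222.8, 194.7]), array([423.4, 377.9])) (array([222.5, 189.8]), array([423.8, 374.3]))
flange 0.011 (array([221.2, 196.2]), array([425., 382.])) (array([220.9, 191.3]), array([425.4, 378.4]))
flange 0.014 (array([219.5, 197.8]), array([426.7, 386.2])) (array([219.2, 192.8]), array([427.1, 382.5]))
```

Request:
move_arm([
  [[-0.0021, 0.0004, 0.03, 0, 0, 0, 0], [0, 0, 0.03, 0, 0, 0, 0], [0, 0, 0.025, 0, 0, 0, 0], [0, 0, 0, 0, 0, 0, 0], [0, 0, 0, 0, 0, 0, 0], [0, 0, 0.006, 0, 0, 0, 0], [0, 0, 0.006, 0, 0, 0, 0], [0, 0, 0.006, 0, 0, 0, 0], [0, 0, 0, 0, 0, 0, 0]],
])

```text
t: 14.62
eef_pos: [0.5691, 0.1322, 0.097]
tool_rot: [-0.001, 0.114, 0.993, -0.0]
contact_force: [-0.2, 0.8, -0.8]
gripper_width: 0.151
grasp_force: 61.2
```

Request:
move_arm([
  [[0, 0, 0.003, 0, 0, 0, 0], [0, 0, 0.003, 0, 0, 0, 0], [0, 0, 0.003, 0, 0, 0, 0], [0, 0, 0.002, 0, 0, 0, 0], [0, 0, 0, 0, 0, 0, 0]],
])

```text
t: 15.25
eef_pos: [0.5694, 0.1323, 0.0864]
tool_rot: [-0.0, 0.114, 0.993, -0.0]
contact_force: [-0.3, -0.4, -1.3]
gripper_width: 0.153
grasp_force: 61.2
```

Free so far, with the lugs entering the slots. On down to the flange.

Request:
move_arm([
  [[0, 0, 0.003, 0, 0, 0, 0], [0, 0, 0.002, 0, 0, 0, 0], [0, 0, 0.002, 0, 0, 0, 0], [0, 0, 0.001, 0, 0, 0, 0], [0, 0, 0, 0, 0, 0, 0]],
])

```text
t: 15.88
eef_pos: [0.5695, 0.1323, 0.0785]
tool_rot: [-0.0, 0.114, 0.993, -0.0]
contact_force: [0.0, 1.2, -2.2]
gripper_width: 0.154
grasp_force: 61.2
```

Request:
move_arm([
  [[0, 0, 0.001, 0, 0, 0, 0], [0, 0, 0.001, 0, 0, 0, 0], [0, 0, 0, 0, 0, 0, 0]],
])

```text
t: 16.25
eef_pos: [0.5697, 0.1322, 0.0782]
tool_rot: [0.0, 0.114, 0.993, 0.0]
contact_force: [-6.5, -1.2, 13.3]
gripper_width: 0.151
grasp_force: 63.3
```

Request:
move_arm([
  [[0, 0, -0.0006, 0, 0, 4, 0], [0, 0, 0, 0, 0, 4, 0], [0, 0, 0, 0, 0, 4, 0], [0, 0, 0, 0, 0, 4, 0], [0, 0, 0, 0, 0, 4, 0], [0, 0, 0, 0, 0, 4, 0], [0, 0, 0, 0, 0, 0, 0]],
])

```text
t: 17.12
eef_pos: [0.5703, 0.1328, 0.0782]
tool_rot: [0.001, 0.318, 0.948, 0.001]
contact_force: [-0.5, 0.5, 4.6]
gripper_width: 0.152
grasp_force: 62.2
```

Run:
```python
from h import *
o=bot.get_obs();Rm=q2R(o['tool_rot']);print(o['eef_pos'],Rm.round(3).tolist(),np.degrees(np.arctan2(Rm[1,0],Rm[0,0])),o['contact_force'],o['torque'],o['gripper_width'])
```

```text
[0.57034068 0.13284054 0.07819144] [[-0.797, 0.603, 0.002], [0.603, 0.797, 0.001], [-0.001, 0.002, -1.0]] 142.87972653958408 [-0.49956564  0.4685246   4.56681406] [0.20643366 0.23256789 0.00974594] 0.15192482237673546
```

Request:
move_arm([
  [[0, 0, 0, 0, 0, 4, 0], [0, 0, 0, 0, 0, 4, 0], [0, 0, 0, 0, 0, 4, 0], [0, 0, 0, 0, 0, 3.5, 0], [0, 0, 0, 0, 0, 0, 0], [0, 0, 0, 0, 0, 0, 0], [0, 0, 0, 0, 0, 0, 0]],
])

```text
t: 18.0
eef_pos: [0.57, 0.1326, 0.0782]
tool_rot: [0.0, 0.443, 0.897, 0.001]
contact_force: [-2.3, 0.1, 6.3]
gripper_width: 0.155
grasp_force: 62.4
```

Run:
```python
from h import *
o,im=shot('wrist','w5.png');o2,im2=shot('side','s5.png');Rm=q2R(o['tool_rot']);print(o['eef_pos'],np.degrees(np.arctan2(Rm[1,0],Rm[0,0])),o['contact_force'],o['torque'],o['grasp_force'])
im3=im2[150:270,260:400,::-1]
cv2.imwrite('pics/m5.png',np.hstack([cv2.resize(im[:,:,::-1],(400,300)),cv2.resize(im3,(350,300))]))
```

```text
[0.57002821 0.13257554 0.07821857] 127.41490006845544 [-2.34969379  0.13894321  6.32412991] [0.12235537 0.46312917 0.0816405 ] 62.39669680595398
```

View pics/m5.png

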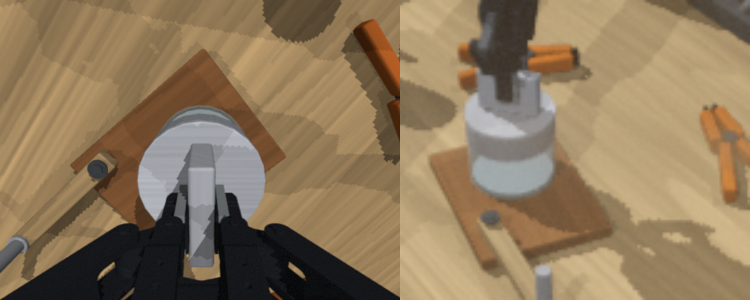

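The cap lies flat on the collar with the bar about 40° from the slots. The moment about the axis is 0.08 N m, which fits the spring at half way, and the leg is out.

```bash
python3 -c "
from station import bot
print(bot.hand_in())"
```

```text
the job is handed in; nothing more can be done
None
```

The job is handed in, with no verdict returned: the leg is swung out to its stop, and the cap is seated, turned about 40° clockwise and still gripped at about 62 N.

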